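# Nest the dosing beakers of the glue hopper and stow its level float

### The arm

A 6-joint arm with a two-finger parallel gripper is mounted at the origin on the work surface. World frame = base frame: x ahead of the robot, y to its left, z up, the work surface at z = 0. Lengths are in m, angles in rad, forces in N, time in s.
With the tool pointing down it reaches from about 0.35 to 0.975 m from the base axis. Payload 4.9 kg.
Tool frame: the origin (TCP) lies midway between the tips of the shut fingers; the grasp point (between the pads) lies 19 mm behind it; z points along the fingers, y is the line along which they close (so a half turn about z gives the same grasp; the last joint's range is limited). The gripper opens to 85 mm and grips with 20 to 120 N. Pads are 22 mm wide; open, the fingers measure 114 mm over their backs; the gripper's body (76 mm by 85 mm) begins 54 mm behind the grasp point. The pads swing forward as they close: fully open they stand 13 mm farther back than shut.
Start: joints at [-1.427, 0.053, 1.613, -0, 1.476, -0.119], TCP at [0.162, -0.604, 0.231] pointing down, gripper open.
Joint ranges: [-3.01, 3.01], [-1.01, 2.22], [0.06, 2.58], [-1.02, 4.17], [0.09, 2.62], [-3.14, 3.14]. Speed limits (rad/s): [2.57, 2.57, 3.14, 3.14, 3.14, 3.14].

### API

Orientations are given as a unit quaternion [x, y, z, w].
In Python, from rig import manip gives the robot as it stands.
- The arm moves only by the tool carry_out, never from a script. Its argument "deltas" is a list of rows, each an object of numbers: "hand": the closure, from -1 (fully open) to 1 (shut); "x", "y", "z": the shift along the tool's x, y, z each as a share of 0.04 m, from -1 to 1; "twist": the turn about the tool's z as a share of 180 degrees, from -1 to 1. In form: [{"hand": .., "x": .., "y": .., "z": .., "twist": ..}, ...]. A call has 1 to 8 rows; each row shifts and turns the commanded pose from where the row before left it, along the tool's axes as they then stand; what a row does not reach is not made up. A row lasts 1/12 s, in which the tool goes at most 41.7 mm and 7.16 degrees, less where a joint would pass 70% of its speed; a pose out of reach is approached as far as the arm can. A call with a number of a shift or a turn outside -1 to 1 is refused whole. A call with a gripper value outside its range is refused whole. The fingers move at their own pace and stop on an object; "squeeze" is the grip in N (left out, the last holds). Time passes only in rows, so rows that do not move let the fingers close. It gives the time, the measured TCP pose, the force, the opening and the grip force at its end, in the units of the state.
- manip.get_obs(): the state, without advancing time (a new reading comes with each control period).
- manip.capture(name): name is "side" or "top"; returns the picture (420x560x3 uint8, red, green, blue); there is no depth.
- manip.camera_params(name): a dict with "camera_matrix" (3x3 intrinsics, pixels), "rvec" (rotation vector, rad) and "tvec" (3), from world to camera coordinates, as OpenCV has them. Camera axes: x right, y down, z forward; pixel columns grow to the right and rows downward; lengths in m; the calibration is good to about 2 mm. A picture is of the moment at which its call begins. camera_params takes no time and is no camera call.
- manip.sign_off(): hands the job in; it is judged then, once.
Trained networks look in the newest picture that a camera, given by its name, has taken for a name from the list of things; names that differ only in an ending like _2 or _b are one class to them, and where a whole thing is asked for, a point or a joint stands for the part that bears it (a point fixed in the world has none). Each returns a list of dicts, best first, with "score" (0 to 1); they miss things now and then, are a little off and sometimes report something else, mostly with a low value. They report only what shows in the picture. A call takes as long as a camera call.
- manip.outline_of(camera, name): "region" (420x560 bool, what is visible of it) and "bbox" ([left, top, right, bottom] in pixels, round what is visible of it).
- manip.tip_of(camera, name): "xy" ([column, row] in pixels: a listed point, or the origin of a listed thing).
The state is a dict: "t": time; "joint_pos": joint angles; "dq": joint speeds; "joint_efforts": joint torques, N m; "tcp_pos": TCP position; "tcp_rot": TCP orientation; "contact_force": force on the tool from outside, world axes, zero at the start; "wrist_torque": the same for the moment, N m; "opening": finger opening in m; "grasp_force": force on a finger pad.
Only numpy, scipy, OpenCV 4.12 (cv2) and the standard library are available. Lean on these libraries where they do the work, as an engineer would, in place of code of your own. Each camera call takes 0.05 s, during which the arm holds its last target. There are 200 camera calls.

### The job

Put the glue hopper's dosing set away: leaving the large steel beaker standing where it is, nest the medium beaker in it and the small one in the medium, each upright and hanging fully home with its flange on the rim below. Stand the level float, ball end down, on the floor of the small beaker. Lower the beakers and the float gently, never letting them drop, and do not shift the other things on the bench.

Things in the scene. Friction and masses are not known exactly. Their poses are not given: they have to be found in the camera images.
- large_beaker: Largest of three open round plain steel beakers: tapered lower part, flange ring, straight collar up to the rim. Height 84 mm, wall 3, inner floor at 4; base radius 31, collar outer radius 39.5, mouth inner radius 36.5; flange radius 44.5, from 50 to 53 mm height. 0.34 kg, loose; stays where it stands. Origin: centre of underside, z up its axis.
- medium_beaker: Middle beaker, same shape. Height 82 mm, wall 3, inner floor at 4; base radius 26, collar outer radius 34 (68 wide to grip), mouth inner radius 31; flange radius 39, from 48 to 51 mm height, collar from there to the rim. 0.2 kg. Fully home, its flange rests on the large rim, its origin 36 mm above the large one's. Origin: centre of underside, z up its axis.
- small_beaker: Smallest beaker, same shape. Height 80 mm, wall 3, inner floor at 4; base radius 21, collar outer radius 28.5 (57 wide to grip), mouth inner radius 25.5; flange radius 33.5, from 46 to 49 mm height, collar from there to the rim. 0.14 kg. Fully home, its flange rests on the medium rim, its origin 36 mm above the medium one's. Origin: centre of underside, z up its axis.
- float: Level float: a grey rounded ball end of radius 16 mm (0 to 30 mm height) with a small flat foot, and a straight steel stem of 12 mm diameter above it up to 120 mm height; 60 g. It starts upright in the dish. Origin: centre of its foot, z up along the stem.
- dish: Shallow black round dish, fixed, outer radius 31, 14 mm high, floor at 5 mm, holding the float at the start. Origin: centre of its underside.
- regulator: Bystander, fixed: compressed-air regulator, an upright column 166 mm tall, within 40 mm radius (gauge towards -x). Origin: centre of its underside.
- jar: Bystander, loose: amber jar with white cap, radius 29, height 90 mm. Origin: centre of its underside.
- can: Bystander, loose: steel can, closed, radius 28, height 85 mm. Origin: centre of its underside.
- bolt_bin: Bystander, loose: small blue open bin of bolts, 75 x 60 mm, 40 mm high. Origin: centre of its underside.
- roller: Bystander, loose: black rubber pressure roller standing on end, radius 18, with axle stub 75 mm high. Origin: centre of its underside.
- sensor: Bystander, fixed: proximity sensor, an upright metal rod on a round foot, 70 mm tall, foot radius 18, nuts radius 13 mm. Origin: centre of its underside.
- spanner: Bystander, loose: spanner 140 mm long lying flat. Origin: middle of its underside; x along it.

How it is judged:
At the end, for the whole second after the job is handed in: Large beaker upright, within 30 mm of its start; medium seated in it, small in medium: each 36 mm up within 3 mm, 6 mm off axis at most, parallel within 0.06 rad; float foot in the small beaker, under 14 mm above its underside and 20 mm off axis; all at rest (angle between large_beaker's own z axis and vertical below 0.06 rad and distance of large_beaker from where it was at the start of the episode below 0.03 m and z of medium_beaker in the frame of large_beaker between 0.033 and 0.039 m and horizontal distance between medium_beaker and large_beaker below 0.006 m and angle between the z axis of medium_beaker and the z axis of large_beaker, either way round below 0.06 rad and z of small_beaker in the frame of medium_beaker between 0.033 and 0.039 m and horizontal distance between small_beaker and medium_beaker below 0.006 m and angle between the z axis of small_beaker and the z axis of medium_beaker, either way round below 0.06 rad and z of float in the frame of small_beaker between 0 and 0.014 m and horizontal distance between float and small_beaker below 0.02 m and linear speed of each of large_beaker, medium_beaker, small_beaker, float below 0.02 m/s); the robot touches nothing.
It fails at once if a beaker drops into another: faster than 0.5 m/s while its foot is going into the other's mouth ((horizontal distance between medium_beaker and large_beaker below 0.03 m and z of medium_beaker in the frame of large_beaker between 0.041 and 0.084 m and linear speed of medium_beaker above 0.5 m/s) or (horizontal distance between small_beaker and medium_beaker below 0.03 m and z of small_beaker in the frame of medium_beaker between 0.041 and 0.082 m and linear speed of small_beaker above 0.5 m/s)).
It fails at once if the float drops into the small beaker: faster than 0.5 m/s while its foot is below the rim (horizontal distance between float and small_beaker below 0.03 m and z of float in the frame of small_beaker between 0.01 and 0.08 m and linear speed of float above 0.5 m/s).
It fails at once if the float is rammed: more than 30 N between it and the small beaker (contact force between float and small_beaker above 30 N).
It fails at once if a loose bystander is shifted by more than 25 mm (distance of any of jar, can, bolt_bin, roller, spanner from where it was at the start of the episode above 0.025 m).
It fails at once if a loose bystander is knocked over (angle between any of jar, can, bolt_bin, roller, spanner's own z axis and vertical above 0.5 rad).
It also fails if it takes over 72 s, if anything falls off the work surface, if the arm or the gripper's body presses on something with over 40 N, if the wrist force passes 120 N, or if a joint passes its speed limit or range.

## Working session

There is one attempt and no reset: what is moved stays moved. The work goes in short steps, Python scripts to look and compute and a tool call to move; the robot and the scene stay as the last step left them, time stands still between calls to the robot, and variables do not carry over. Pictures are saved under pics/ and viewed, at most 10 in all, crops included, and the job is handed in when it is done.

Besides the shell and the picture viewer there is one more tool, called as name(argument=value, ...) on one line, values as JSON. carry_out: Moves the arm, as the interface text tells. Shift numbers are shares of 0.04 m and turn numbers shares of 180 degrees, none past 1 either way. Its arguments: {"type":"object","properties":{"deltas":{"type":"array"},"squeeze":{"type":"number"}},"required":["deltas"]}

```bash
ls; mkdir -p pics; cat > h.py <<'E'
import numpy as np, cv2
from rig import manip
def ray(cam,uv):
    p=manip.camera_params(cam);K=np.array(p["camera_matrix"]);R=cv2.Rodrigues(np.array(p["rvec"],float))[0];t=np.array(p["tvec"],float).ravel()
    d=R.T@np.linalg.inv(K)@np.array([uv[0],uv[1],1.]);return -R.T@t,d/np.linalg.norm(d)
def atz(cam,uv,z):
    c,d=ray(cam,uv);return c+d*(z-c[2])/d[2]
def proj(cam,P):
    p=manip.camera_params(cam);return cv2.projectPoints(np.array(P,float).reshape(-1,3),np.array(p["rvec"],float),np.array(p["tvec"],float),np.array(p["camera_matrix"],float),None)[0].reshape(-1,2)
def tri(uvs):
    A=np.zeros((3,3));b=np.zeros(3)
    for cam,uv in uvs.items():
        c,d=ray(cam,uv);M=np.eye(3)-np.outer(d,d);A+=M;b+=M@c
    return np.linalg.solve(A,b)
E
python3 - <<'E'
from h import *
for c in("top","side"):
    im=manip.capture(c);cv2.imwrite(f"pics/{c}0.png",im[:,:,::-1])
    print(c,ray(c,(280,210)))
    for n in "large_beaker medium_beaker small_beaker float dish regulator jar can bolt_bin roller sensor spanner".split():
        t=manip.tip_of(c,n);o=manip.outline_of(c,n)
        print(n,[(np.round(x["xy"],1).tolist(),round(x["score"],2),atz(c,x["xy"],0).round(3)[:2].tolist()) for x in t[:2]],[(np.round(x["bbox"]).tolist(),round(x["score"],2)) for x in o[:2]])
o=manip.get_obs();print(o["t"],o["tcp_pos"],o["tcp_rot"],o["opening"])
E
```

```text
pics
top (array([0.48223262, 0.06375391, 1.40167628]), array([ 0.06091735, -0.00762119, -0.99811372]))
large_beaker [([337.4, 192.2], 0.93, [0.616, -0.1]), ([414.0, 252.0], 0.28, [0.456, -0.304])] [([320.0, 173.0, 353.0, 211.0], 0.67)]
medium_beaker [([193.6, 211.9], 0.57, [0.562, 0.282])] [([177.0, 198.0, 209.0, 227.0], 0.82), ([291.0, 138.0, 304.0, 155.0], 0.71)]
small_beaker [([412.0, 255.0], 0.95, [0.448, -0.298]), ([149.6, 278.0], 0.6, [0.388, 0.395])] [([407.0, 240.0, 435.0, 265.0], 0.9)]
float [([273.2, 246.4], 0.64, [0.471, 0.071])] [([405.0, 240.0, 436.0, 267.0], 0.35)]
dish [([273.0, 248.6], 0.89, [0.465, 0.071]), ([151.0, 279.8], 0.47, [0.383, 0.392])] [([262.0, 236.0, 286.0, 261.0], 0.87)]
regulator [([264.1, 180.5], 0.79, [0.647, 0.096])] [([249.0, 165.0, 275.0, 196.0], 0.72), ([263.0, 236.0, 288.0, 265.0], 0.4)]
jar [([404.9, 174.9], 0.94, [0.663, -0.283]), ([333.0, 196.4], 0.52, [0.604, -0.089])] [([394.0, 163.0, 424.0, 190.0], 0.94)]
can [([342.0, 261.6], 0.76, [0.431, -0.112]), ([297.2, 149.6], 0.15, [0.73, 0.007])] [([196.0, 248.0, 224.0, 282.0], 0.59)]
bolt_bin [([
[... 1236 characters left out ...]
, 0.61, [0.66, -0.285])] [([400.0, 265.0, 437.0, 330.0], 0.75)]
can [([246.3, 297.3], 0.8, [0.425, -0.115])] [([231.0, 246.0, 266.0, 306.0], 0.59)]
bolt_bin [([198.4, 211.3], 0.61, [0.424, 0.235])] [([178.0, 188.0, 220.0, 216.0], 0.59)]
roller [([363.0, 227.3], 0.79, [0.733, 0.011])] [([356.0, 197.0, 374.0, 229.0], 0.63)]
sensor [([298.0, 252.2], 0.79, [0.566, -0.02])] [([227.0, 186.0, 242.0, 241.0], 0.69), ([288.0, 218.0, 308.0, 256.0], 0.59)]
spanner [([168.1, 186.8], 0.51, [0.384, 0.4])] [([144.0, 179.0, 197.0, 194.0], 0.66), ([219.0, 226.0, 252.0, 252.0], 0.34)]
2.5 [ 0.16236956 -0.60352646  0.23129761] [ 9.91377197e-01  1.31039132e-01  5.01072126e-06 -7.55597302e-07] 0.08550247262230543
```

View pics/top0.png

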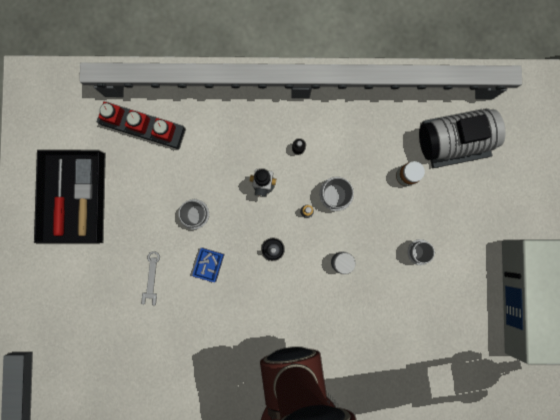

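View pics/side0.png

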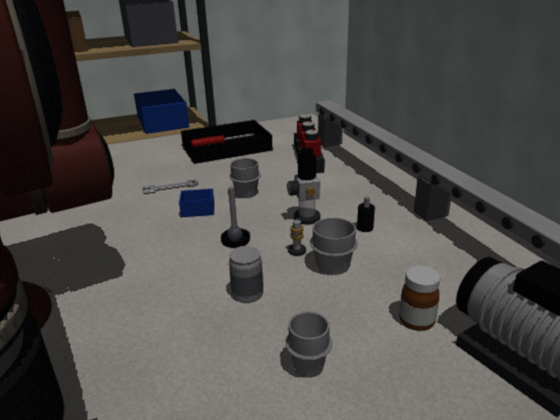

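Top view: the large beaker is at (337,193), medium at (193,214), small at (422,252) and the float in its dish at (272,249). The side view agrees: large (334,245), medium (244,178), small (309,345), float stem (233,210). Some network hits are wrong, such as `small_beaker` reported on the dish, so I'll gate them by position and refine with silhouettes.

```bash
cat >> h.py <<'E'
from scipy.optimize import least_squares
PR={"large_beaker":[(31,0),(44.5,50),(44.5,53),(39.5,84)],"medium_beaker":[(26,0),(39,48),(39,51),(34,82)],"small_beaker":[(21,0),(33.5,46),(33.5,49),(28.5,80)],"dish":[(31,0),(31,14)],
"float":[(16,14),(16,16),(6,30),(6,120)]}
def sil(cam,n,pos):
    a=np.linspace(0,2*np.pi,48,endpoint=False);m=np.zeros((420*4,560*4),np.uint8)
    f=PR[n]
    if "beaker" in n:
        f=[(r,z) for r,z in f]; mid=f[3][0]-0.5
        f=[f[0],(mid,f[1][1]),f[1],f[2],(f[3][0],f[2][1]),f[3]]
    for (r0,z0),(r1,z1) in zip(f,f[1:]):
        P=np.vstack([np.c_[r*np.cos(a),r*np.sin(a),np.full(48,z)] for r,z in((r0,z0),(r1,z1))])/1000+pos
        h=cv2.convexHull((proj(cam,P)*4+1.5).round().astype(np.int32));cv2.fillConvexPoly(m,h,1)
    return m
def cen(m,s=1):
    y,x=np.nonzero(m);return np.array([x.mean(),y.mean()])/s
def fit(n,guess,cams=("top","side"),z=0.0,verbose=True):
    obs={}
    for c in cams:
        e=cen(sil(c,n,np.array([*guess,z])),4)
        best=[o for o in manip.outline_of(c,n) if np.linalg.norm(cen(o["region"])-e)<12]
        if best: obs[c]=(cen(best[0]["region"]),int(best[0]["region"].sum()))
    res={}
    def solve(cs):
        x=np.array(guess,float)
        for _ in range(3):
            f=lambda q:np.concatenate([cen(sil(c,n,np.array([*q,z])),4)-obs[c][0] for c in cs])
            x=least_squares(f,x,diff_step=0.01,max_nfev=6).x
        return x,f(x)
    for cs in [[c] for c in obs]+([list(obs)] if len(obs)>1 else []):
        x,r=solve(cs);res["+".join(cs)]=x
        if verbose: print(n,cs,x.round(4),"res px",r.round(2),"area",[(obs[c][1],int(sil(c,n,np.array([*x,z])).sum()/16)) for c in cs])
    return res
E
python3 - <<'E'
from h import *
for c in("top","side"): manip.capture(c)
fit("large_beaker",(.615,-.09));fit("medium_beaker",(.553,.28));fit("small_beaker",(.45,-.299));fit("dish",(.466,.075));fit("float",(.468,.075),z=.005)
E
```

```text
large_beaker ['top'] [ 0.6092 -0.0902] res px [0. 0.] area [(950, 952)]
large_beaker ['side'] [ 0.609  -0.0874] res px [ 0. -0.] area [(2149, 2176)]
large_beaker ['top', 'side'] [ 0.6087 -0.089 ] res px [-0.47  0.19  0.28  0.45] area [(950, 949), (2149, 2184)]
medium_beaker ['top'] [0.5568 0.2738] res px [-0. -0.] area [(701, 751)]
medium_beaker ['side'] [0.5566 0.2805] res px [-0.  0.] area [(1026, 1023)]
medium_beaker ['top', 'side'] [0.5561 0.2751] res px [-0.5   0.28  0.52  0.81] area [(701, 752), (1026, 1029)]
small_beaker ['top'] [ 0.4602 -0.3054] res px [0. 0.] area [(515, 575)]
small_beaker ['side'] [ 0.4584 -0.3039] res px [ 0. -0.] area [(2240, 2398)]
small_beaker ['top', 'side'] [ 0.4588 -0.3044] res px [-0.37  0.54  0.41  0.14] area [(515, 575), (2240, 2396)]
dish ['top'] [0.4681 0.0725] res px [0.   0.01] area [(295, 449)]
dish ['side'] [0.465  0.0726] res px [-0.01 -0.01] area [(248, 541)]
dish ['top', 'side'] [0.4663 0.0728] res px [-0.14  0.68  0.58 -0.17] area [(295, 446), (248, 543)]
float ['top'] [0.4655 0.0723] res px [ 0. -0.] area [(92, 123)]
float ['side'] [0.4628 0.0693] res px [ 0.   -0.01] area [(374, 393)]
float ['top', 'side'] [0.4641 0.0713] res px [ 0.32  0.53  0.3  -0.52] area [(92, 122), (374, 389)]
```

carry_out(deltas=[{"hand": -1, "x": 0, "y": -1, "z": -0.1, "twist": 0}, {"hand": -1, "x": 0.5, "y": -0.8, "z": -0.1, "twist": 0}, {"hand": -1, "x": 0.5, "y": -0.8, "z": -0.1, "twist": 0}, {"hand": -1, "x": 0.5, "y": -0.8, "z": -0.1, "twist": 0}, {"hand": -1, "x": 0.5, "y": -0.8, "z": -0.1, "twist": 0}, {"hand": -1, "x": 0.6, "y": -0.75, "z": -0.1, "twist": 0}, {"hand": -1, "x": 0.6, "y": -0.75, "z": 0, "twist": 0}, {"hand": -1, "x": 0.6, "y": -0.75, "z": 0, "twist": 0}])

```text
t: 3.77
tcp_pos: [0.2424, -0.3134, 0.2558]
tcp_rot: [0.991, 0.13, 0.0, 0.001]
contact_force: [1.0, 0.3, 0.2]
opening: 0.0857
grasp_force: 0.0
```

carry_out(deltas=[{"hand": -1, "x": 0.67, "y": -0.72, "z": 0}, {"hand": -1, "x": 0.67, "y": -0.72, "z": 0}, {"hand": -1, "x": 0.67, "y": -0.72, "z": 0}, {"hand": -1, "x": 0.67, "y": -0.72, "z": 0}, {"hand": -1, "x": 0.67, "y": -0.72, "z": 0}, {"hand": -1, "x": 0.67, "y": -0.72, "z": 0}, {"hand": -1, "x": 0.67, "y": -0.72, "z": 0}, {"hand": -1, "x": 0.67, "y": -0.72, "z": 0}])

```text
invalid input at $.deltas[0]: expected keys hand, x, y, z, twist
```

carry_out(deltas=[{"hand": -1, "x": 0.67, "y": -0.72, "z": 0}, {"hand": -1, "x": 0.67, "y": -0.72, "z": 0}, {"hand": -1, "x": 0.67, "y": -0.72, "z": 0}, {"hand": -1, "x": 0.67, "y": -0.72, "z": 0}, {"hand": -1, "x": 0.67, "y": -0.72, "z": 0}, {"hand": -1, "x": 0.67, "y": -0.72, "z": 0}, {"hand": -1, "x": 0.67, "y": -0.72, "z": 0}, {"hand": -1, "x": 0.67, "y": -0.72, "z": 0}])

```text
invalid input at $.deltas[0]: expected keys hand, x, y, z, twist
```

```bash
cat >> h.py <<'E'
from scipy.spatial.transform import Rotation
def go(tx,ty,tz):
    o=manip.get_obs();R=Rotation.from_quat(o["tcp_rot"]).as_matrix();print("tcp",np.round(o["tcp_pos"],4),"t",o["t"],"tool units",((R.T@(np.array([tx,ty,tz])-o["tcp_pos"]))/.04).round(3))
E
python3 - <<'E'
from h import *
for i in range(3):
    for c in("top","side"): manip.capture(c)
    fit("medium_beaker",(.556,.277))
    fit("large_beaker",(.609,-.089))
go(.556,.277,.049)
E
```

```text
medium_beaker ['top'] [0.5564 0.2756] res px [-0.  0.] area [(729, 751)]
medium_beaker ['side'] [0.5572 0.2817] res px [-0. -0.] area [(977, 1022)]
medium_beaker ['top', 'side'] [0.5561 0.2767] res px [-0.43  0.14  0.26  0.82] area [(729, 753), (977, 1029)]
large_beaker ['top'] [ 0.61   -0.0903] res px [ 0. -0.] area [(932, 948)]
large_beaker ['side'] [ 0.6093 -0.0868] res px [ 0. -0.] area [(2157, 2176)]
large_beaker ['top', 'side'] [ 0.609 -0.089] res px [-0.5   0.41  0.39  0.58] area [(932, 951), (2157, 2184)]
medium_beaker ['top'] [0.5565 0.2755] res px [ 0. -0.] area [(743, 752)]
medium_beaker ['side'] [0.557  0.2836] res px [-0.  0.] area [(1012, 1019)]
medium_beaker ['top', 'side'] [0.556 0.277] res px [-0.59  0.17  0.49  1.07] area [(743, 751), (1012, 1026)]
large_beaker ['top'] [ 0.6096 -0.0905] res px [ 0. -0.] area [(893, 953)]
large_beaker ['side'] [ 0.6099 -0.0863] res px [-0. -0.] area [(2155, 2170)]
large_beaker ['top', 'side'] [ 0.609 -0.089] res px [-0.57  0.24  0.23  0.77] area [(893, 951), (2155, 2184)]
medium_beaker ['top'] [0.5552 0.275 ] res px [-0.  0.] area [(735, 752)]
medium_beaker ['side'] [0.5573 0.2839] res px [ 0.01 -0.  ] area [(986, 1018)]
medium_beaker ['top', 'side'] [0.5552 0.2765] res px [-0.56 -0.01  0.17  1.22] area [(735, 751), (986, 1030)]
large_beaker ['top'] [ 0.61   -0.0915] res px [ 0.01 -0.  ] area [(937, 950)]
large_beaker ['side'] [ 0.6093 -0.0865] res px [0. 0.] area [(2120, 2171)]
large_beaker ['top', 'side'] [ 0.609  -0.0891] res px [-0.94  0.39  0.46  0.66] area [(937, 951), (2120, 2184)]
tcp [ 0.2421 -0.3149  0.2553] t 4.6667 tool units [ 11.421 -12.253   5.158]
```

carry_out(deltas=[{"hand": -1, "x": 0.67, "y": -0.72, "z": 0, "twist": 0}, {"hand": -1, "x": 0.67, "y": -0.72, "z": 0, "twist": 0}, {"hand": -1, "x": 0.67, "y": -0.72, "z": 0, "twist": 0}, {"hand": -1, "x": 0.67, "y": -0.72, "z": 0, "twist": 0}, {"hand": -1, "x": 0.67, "y": -0.72, "z": 0, "twist": 0}, {"hand": -1, "x": 0.67, "y": -0.72, "z": 0, "twist": 0}, {"hand": -1, "x": 0.67, "y": -0.72, "z": 0, "twist": 0}, {"hand": -1, "x": 0.67, "y": -0.72, "z": 0, "twist": 0}])

```text
t: 5.33
tcp_pos: [0.3898, -0.0347, 0.2557]
tcp_rot: [0.991, 0.131, 0.001, 0.0]
contact_force: [0.6, -1.6, 0.3]
opening: 0.0854
grasp_force: 0.0
```

carry_out(deltas=[{"hand": -1, "x": 0.67, "y": -0.72, "z": 0, "twist": 0}, {"hand": -1, "x": 0.67, "y": -0.72, "z": 0, "twist": 0}, {"hand": -1, "x": 0.67, "y": -0.72, "z": 0, "twist": 0}, {"hand": -1, "x": 0.67, "y": -0.72, "z": 0, "twist": 0}, {"hand": -1, "x": 0.67, "y": -0.72, "z": 0, "twist": 0}, {"hand": -1, "x": 0.67, "y": -0.72, "z": 0, "twist": 0}, {"hand": -1, "x": 0.67, "y": -0.72, "z": 0, "twist": 0}, {"hand": -1, "x": 0.67, "y": -0.72, "z": 0, "twist": 0}])

```text
t: 6.0
tcp_pos: [0.537, 0.2437, 0.2551]
tcp_rot: [0.991, 0.131, -0.0, 0.0]
contact_force: [1.2, -0.5, 1.0]
opening: 0.0852
grasp_force: 0.0
```

carry_out(deltas=[{"hand": -1, "x": 0.67, "y": -0.73, "z": 0, "twist": 0}, {"hand": -1, "x": 0, "y": 0, "z": 0, "twist": 0}, {"hand": -1, "x": 0, "y": 0, "z": 0, "twist": 0}, {"hand": -1, "x": 0, "y": 0, "z": 0, "twist": 0}])

```text
t: 6.33
tcp_pos: [0.5546, 0.2766, 0.2548]
tcp_rot: [0.991, 0.131, -0.001, 0.0]
contact_force: [-0.2, -0.5, -0.5]
opening: 0.0851
grasp_force: 0.0
```

```bash
python3 - <<'E'
from h import *
go(.556,.277,.049)
print(manip.get_obs()["joint_pos"])
E
```

```text
tcp [0.5546 0.2766 0.2548] t 6.3333 tool units [ 4.300e-02 -2.000e-03  5.146e+00]
[ 3.42771789e-01  2.82034562e-02  1.59892597e+00 -3.00344742e-04
  1.51555751e+00  1.65030197e+00]
```

carry_out(deltas=[{"hand": -1, "x": 0.04, "y": 0, "z": 0.9, "twist": 0}, {"hand": -1, "x": 0, "y": 0, "z": 0.9, "twist": 0}, {"hand": -1, "x": 0, "y": 0, "z": 0.9, "twist": 0}, {"hand": -1, "x": 0, "y": 0, "z": 0.9, "twist": 0}, {"hand": -1, "x": 0, "y": 0, "z": 0.7, "twist": 0}, {"hand": -1, "x": 0, "y": 0, "z": 0.5, "twist": 0}, {"hand": -1, "x": 0, "y": 0, "z": 0.27, "twist": 0}, {"hand": -1, "x": 0, "y": 0, "z": 0, "twist": 0}])

```text
t: 7.0
tcp_pos: [0.5543, 0.2753, 0.05]
tcp_rot: [0.991, 0.13, -0.002, 0.001]
contact_force: [-0.8, 0.5, -0.7]
opening: 0.0854
grasp_force: 0.0
```

carry_out(deltas=[{"hand": 1, "x": 0, "y": 0, "z": 0, "twist": 0}, {"hand": 1, "x": 0, "y": 0, "z": 0, "twist": 0}, {"hand": 1, "x": 0, "y": 0, "z": 0, "twist": 0}, {"hand": 1, "x": 0, "y": 0, "z": 0, "twist": 0}, {"hand": 1, "x": 0, "y": 0, "z": 0, "twist": 0}, {"hand": 1, "x": 0, "y": 0, "z": 0, "twist": 0}], squeeze=40)

```text
t: 7.5
tcp_pos: [0.5583, 0.2774, 0.0553]
tcp_rot: [0.991, 0.131, 0.002, -0.0]
contact_force: [0.7, -2.2, 6.4]
opening: 0.0659
grasp_force: 45.4
```

```bash
python3 - <<'E'
from h import *
go(.556,.277,.052)
im=manip.capture("side");cv2.imwrite("pics/g1.png",cv2.resize(im[100:260,150:350,::-1],None,fx=3,fy=3,interpolation=cv2.INTER_CUBIC))
E
```

```text
tcp [0.5583 0.2774 0.0553] t 7.5 tool units [-0.058 -0.004  0.081]
```

View pics/g1.png

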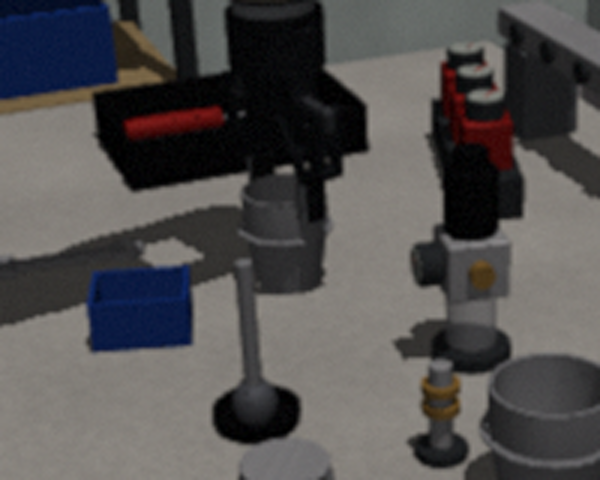

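The grip is on the medium's collar: fingers at about (315,205) in the crop, beaker upright. Next I lift it and carry it over everything to the large beaker.

carry_out(deltas=[{"hand": 1, "x": 0, "y": 0, "z": -0.3, "twist": 0}, {"hand": 1, "x": 0, "y": 0, "z": -0.6, "twist": 0}, {"hand": 1, "x": 0, "y": 0, "z": -0.9, "twist": 0}, {"hand": 1, "x": 0, "y": 0, "z": -0.9, "twist": 0}, {"hand": 1, "x": 0, "y": 0, "z": -0.9, "twist": 0}, {"hand": 1, "x": 0, "y": 0, "z": -0.8, "twist": 0}, {"hand": 1, "x": 0, "y": 0, "z": -0.6, "twist": 0}, {"hand": 1, "x": 0, "y": 0.2, "z": -0.2, "twist": 0}])

```text
t: 8.22
tcp_pos: [0.5595, 0.2709, 0.2665]
tcp_rot: [0.991, 0.132, 0.004, -0.001]
contact_force: [1.4, 0.5, -1.3]
opening: 0.066
grasp_force: 45.6
```

carry_out(deltas=[{"hand": 1, "x": -0.1, "y": 0.5, "z": 0, "twist": 0}, {"hand": 1, "x": -0.15, "y": 0.9, "z": 0, "twist": 0}, {"hand": 1, "x": -0.15, "y": 0.9, "z": 0, "twist": 0}, {"hand": 1, "x": -0.15, "y": 0.9, "z": 0, "twist": 0}, {"hand": 1, "x": -0.15, "y": 0.9, "z": 0, "twist": 0}, {"hand": 1, "x": -0.15, "y": 0.9, "z": 0, "twist": 0}, {"hand": 1, "x": -0.15, "y": 0.9, "z": 0, "twist": 0}, {"hand": 1, "x": -0.1, "y": 0.9, "z": 0, "twist": 0}])

```text
t: 8.88
tcp_pos: [0.5851, -0.0068, 0.2585]
tcp_rot: [0.991, 0.131, -0.002, -0.0]
contact_force: [1.0, -0.3, -3.6]
opening: 0.0661
grasp_force: 45.5
```

carry_out(deltas=[{"hand": 1, "x": -0.05, "y": 0.9, "z": 0, "twist": 0}, {"hand": 1, "x": 0, "y": 0.8, "z": 0, "twist": 0}, {"hand": 1, "x": 0, "y": 0.5, "z": 0, "twist": 0}, {"hand": 1, "x": 0, "y": 0, "z": 0, "twist": 0}, {"hand": 1, "x": 0, "y": 0, "z": 0, "twist": 0}])

```text
t: 9.3
tcp_pos: [0.6065, -0.0913, 0.2584]
tcp_rot: [0.992, 0.13, -0.002, -0.001]
contact_force: [0.2, -0.0, -1.9]
opening: 0.0661
grasp_force: 45.7
```

```bash
python3 - <<'E'
from h import *
o=manip.get_obs();print(o["opening"],o["grasp_force"],o["contact_force"],o["tcp_pos"])
go(.609,-.089,.26)
z=o["tcp_pos"][2]-.0535
for c in("top","side"): im=manip.capture(c)
cv2.imwrite("pics/c1.png",cv2.resize(im[100:300,220:440,::-1],None,fx=3,fy=3,interpolation=cv2.INTER_CUBIC))
fit("medium_beaker",o["tcp_pos"][:2],z=z)
E
```

```text
0.06605045981947055 45.67793294030707 [ 0.16710591 -0.02584705 -1.90926428] [ 0.60648803 -0.09131624  0.25837538]
tcp [ 0.6065 -0.0913  0.2584] t 9.3 tool units [ 0.075 -0.04  -0.041]
medium_beaker ['side'] [ 0.5989 -0.095 ] res px [-0.02  0.01] area [(1902, 2222)]
```

View pics/c1.png

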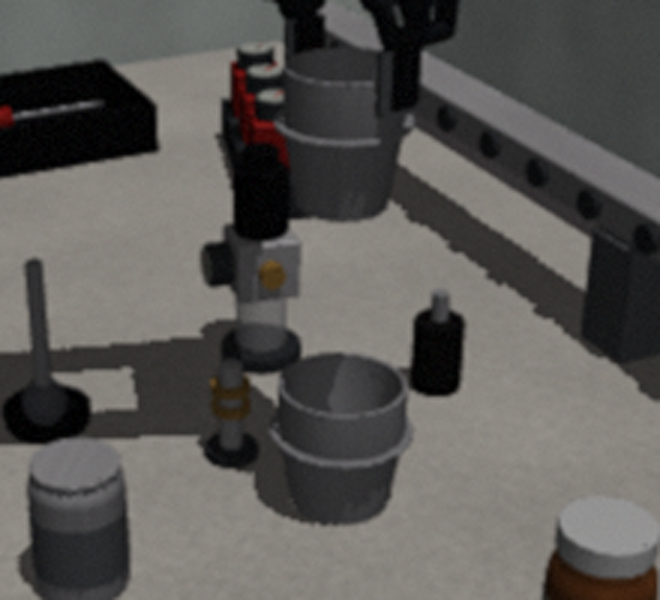

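The medium hangs upright at (345,130) in the crop, directly above the large mouth at (342,385). I'll lower it to just above the rim, then go gently.

carry_out(deltas=[{"hand": 1, "x": 0.05, "y": -0.03, "z": 0.4, "twist": 0}, {"hand": 1, "x": 0, "y": 0, "z": 0.7, "twist": 0}, {"hand": 1, "x": 0, "y": 0, "z": 0.7, "twist": 0}, {"hand": 1, "x": 0, "y": 0, "z": 0.4, "twist": 0}, {"hand": 1, "x": 0, "y": 0, "z": 0.2, "twist": 0}, {"hand": 1, "x": 0, "y": 0, "z": 0, "twist": 0}, {"hand": 1, "x": 0, "y": 0, "z": 0, "twist": 0}])

```text
t: 10.08
tcp_pos: [0.6094, -0.0881, 0.1651]
tcp_rot: [0.991, 0.131, 0.0, 0.0]
contact_force: [0.3, -0.3, -1.9]
opening: 0.0661
grasp_force: 45.7
```

```bash
python3 - <<'E'
from h import *
o=manip.get_obs()
z=o["tcp_pos"][2]-.0535
go(.609,-.089,.0895)
for i in range(2):
    for c in("top","side"): manip.capture(c)
    print(manip.get_obs()["tcp_pos"].round(4) if hasattr(manip.get_obs()["tcp_pos"],"round") else manip.get_obs()["tcp_pos"])
    fit("medium_beaker",o["tcp_pos"][:2],z=z)
E
```

```text
tcp [ 0.6094 -0.0881  0.1651] t 10.0833 tool units [-0.016  0.02   1.891]
[ 0.6104 -0.0886  0.1668]
medium_beaker ['side'] [ 0.603  -0.0896] res px [-0.01  0.  ] area [(1683, 1981)]
[ 0.6099 -0.0888  0.166 ]
medium_beaker ['top'] [ 0.5815 -0.0893] res px [-0.01 -0.  ] area [(152, 869)]
medium_beaker ['side'] [ 0.6032 -0.0901] res px [0. 0.] area [(1681, 1984)]
medium_beaker ['top', 'side'] [ 0.5936 -0.0934] res px [ 1.72 -5.09 -4.05  1.78] area [(152, 868), (1681, 2009)]
```

carry_out(deltas=[{"hand": 1, "x": 0, "y": 0, "z": 0.3, "twist": 0}, {"hand": 1, "x": 0, "y": 0, "z": 0.3, "twist": 0}, {"hand": 1, "x": 0, "y": 0, "z": 0.3, "twist": 0}, {"hand": 1, "x": 0, "y": 0, "z": 0.25, "twist": 0}, {"hand": 1, "x": 0, "y": 0, "z": 0.2, "twist": 0}, {"hand": 1, "x": 0, "y": 0, "z": 0.15, "twist": 0}, {"hand": 1, "x": 0, "y": 0, "z": 0.1, "twist": 0}, {"hand": 1, "x": 0, "y": 0, "z": 0, "twist": 0}])

```text
t: 11.15
tcp_pos: [0.6085, -0.0884, 0.0991]
tcp_rot: [0.991, 0.131, -0.001, -0.0]
contact_force: [-1.2, -1.0, -2.9]
opening: 0.0661
grasp_force: 45.7
```

carry_out(deltas=[{"hand": 1, "x": 0, "y": 0, "z": 0.1, "twist": 0}, {"hand": 1, "x": 0, "y": 0, "z": 0.05, "twist": 0}, {"hand": 1, "x": 0, "y": 0, "z": 0.05, "twist": 0}, {"hand": 1, "x": 0, "y": 0, "z": 0, "twist": 0}])

```text
t: 11.48
tcp_pos: [0.6092, -0.0886, 0.0925]
tcp_rot: [0.991, 0.131, 0.0, 0.0]
contact_force: [0.7, -0.4, -2.8]
opening: 0.0662
grasp_force: 45.7
```

carry_out(deltas=[{"hand": 1, "x": 0, "y": 0, "z": 0.04, "twist": 0}, {"hand": 1, "x": 0, "y": 0, "z": 0.04, "twist": 0}, {"hand": 1, "x": 0, "y": 0, "z": 0, "twist": 0}])

```text
t: 11.73
tcp_pos: [0.6098, -0.0885, 0.0914]
tcp_rot: [0.991, 0.131, 0.001, -0.0]
contact_force: [-2.7, 0.6, 4.6]
opening: 0.0663
grasp_force: 46.0
```

carry_out(deltas=[{"hand": 1, "x": 0, "y": 0, "z": 0.03, "twist": 0}, {"hand": 1, "x": 0, "y": 0, "z": 0, "twist": 0}, {"hand": 1, "x": 0, "y": 0, "z": 0, "twist": 0}])

```text
t: 11.98
tcp_pos: [0.6101, -0.0884, 0.0913]
tcp_rot: [0.991, 0.131, 0.001, -0.0]
contact_force: [-4.8, 1.1, 9.8]
opening: 0.0662
grasp_force: 46.3
```

Contact came 36 mm above the table-standing height, which is exactly home. I'll open and lift.

carry_out(deltas=[{"hand": 1, "x": 0, "y": 0, "z": -0.02, "twist": 0}, {"hand": -1, "x": 0, "y": 0, "z": 0, "twist": 0}, {"hand": -1, "x": 0, "y": 0, "z": 0, "twist": 0}, {"hand": -1, "x": 0, "y": 0, "z": 0, "twist": 0}, {"hand": -1, "x": 0, "y": 0, "z": 0, "twist": 0}, {"hand": -1, "x": 0, "y": 0, "z": -0.3, "twist": 0}, {"hand": -1, "x": 0, "y": 0, "z": -0.6, "twist": 0}, {"hand": -1, "x": 0, "y": 0, "z": -0.9, "twist": 0}])

```text
t: 12.65
tcp_pos: [0.6066, -0.088, 0.1581]
tcp_rot: [0.991, 0.131, -0.004, -0.001]
contact_force: [0.4, -0.8, -1.1]
opening: 0.0856
grasp_force: 0.0
```

carry_out(deltas=[{"hand": -1, "x": 0, "y": 0, "z": -0.9, "twist": 0}, {"hand": -1, "x": 0, "y": 0, "z": -0.9, "twist": 0}, {"hand": -1, "x": -0.6, "y": 0.5, "z": -0.4, "twist": 0}, {"hand": -1, "x": -0.7, "y": 0.6, "z": 0, "twist": 0}, {"hand": -1, "x": -0.7, "y": 0.6, "z": 0, "twist": 0}])

```text
t: 13.07
tcp_pos: [0.5501, -0.1759, 0.2527]
tcp_rot: [0.991, 0.132, 0.002, 0.002]
contact_force: [0.1, -0.9, -0.2]
opening: 0.0852
grasp_force: 0.0
```

```bash
python3 - <<'E'
from h import *
for i in range(2):
    for c in("top","side"):
        im=manip.capture(c)
    fit("small_beaker",(.459,-.304))
    fit("medium_beaker",(.609,-.089),z=.036)
cv2.imwrite("pics/n1.png",cv2.resize(im[160:360,220:440,::-1],None,fx=3,fy=3,interpolation=cv2.INTER_CUBIC))
go(.459,-.304,.24)
E
```

```text
small_beaker ['top'] [ 0.4662 -0.291 ] res px [-0.    0.01] area [(244, 573)]
small_beaker ['side'] [ 0.4586 -0.3035] res px [-0.  0.] area [(2254, 2393)]
small_beaker ['top', 'side'] [ 0.4615 -0.2986] res px [ 2.99  1.86  0.41 -2.81] area [(244, 574), (2254, 2360)]
medium_beaker ['top'] [ 0.6093 -0.0897] res px [ 0.01 -0.  ] area [(731, 771)]
medium_beaker ['side'] [ 0.6226 -0.0604] res px [-0. -0.] area [(1241, 1719)]
medium_beaker ['top', 'side'] [ 0.6126 -0.0805] res px [-3.65 -1.32  0.21  5.9 ] area [(731, 769), (1241, 1791)]
small_beaker ['top'] [ 0.4666 -0.2891] res px [-0. -0.] area [(206, 571)]
small_beaker ['side'] [ 0.4579 -0.3044] res px [ 0. -0.] area [(2360, 2403)]
small_beaker ['top', 'side'] [ 0.4612 -0.2984] res px [ 3.64  2.1   0.33 -3.33] area [(206, 575), (2360, 2363)]
medium_beaker ['top'] [ 0.6092 -0.089 ] res px [ 0.01 -0.  ] area [(706, 771)]
medium_beaker ['side'] [ 0.6223 -0.0602] res px [ 0.   -0.01] area [(1249, 1719)]
medium_beaker ['top', 'side'] [ 0.6127 -0.0801] res px [-3.56 -1.41  0.3   5.81] area [(706, 769), (1249, 1792)]
tcp [ 0.5498 -0.1744  0.2487] t 13.6667 tool units [-3.037  2.535  0.219]
```

View pics/n1.png

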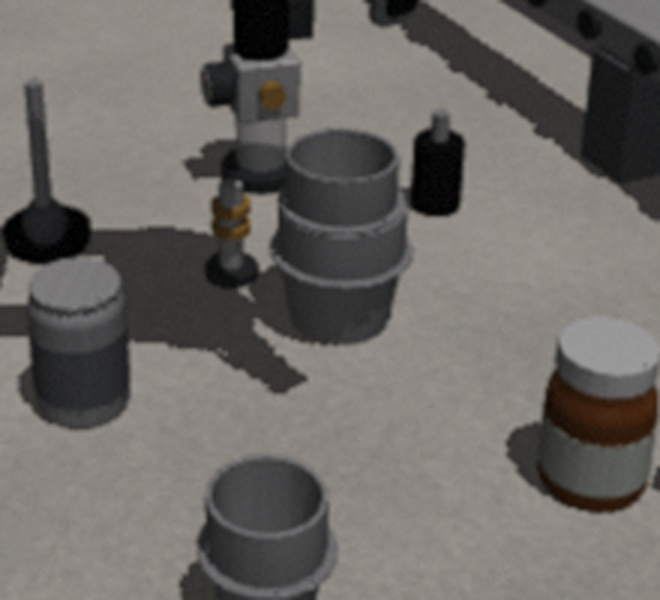

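The medium sits fully home: its flange lies on the large rim all round, at about (342,215) in the crop. Next is the small beaker.

carry_out(deltas=[{"hand": -1, "x": -0.7, "y": 0.6, "z": 0, "twist": 0}, {"hand": -1, "x": -0.7, "y": 0.6, "z": 0, "twist": 0}, {"hand": -1, "x": -0.7, "y": 0.6, "z": 0, "twist": 0}, {"hand": -1, "x": -0.6, "y": 0.45, "z": 0, "twist": 0}, {"hand": -1, "x": -0.34, "y": 0.28, "z": 0, "twist": 0}, {"hand": -1, "x": 0, "y": 0, "z": 0, "twist": 0}, {"hand": -1, "x": 0, "y": 0, "z": 0, "twist": 0}])

```text
t: 14.25
tcp_pos: [0.4582, -0.3046, 0.2489]
tcp_rot: [0.991, 0.13, 0.0, -0.0]
contact_force: [-0.5, 0.8, 0.2]
opening: 0.0853
grasp_force: 0.0
```

```bash
python3 - <<'E'
from h import *
go(.459,-.304,.052)
E
```

```text
tcp [ 0.4582 -0.3046  0.2489] t 14.25 tool units [ 0.021 -0.008  4.922]
```

carry_out(deltas=[{"hand": -1, "x": 0.02, "y": 0, "z": 0.9, "twist": 0}, {"hand": -1, "x": 0, "y": 0, "z": 0.9, "twist": 0}, {"hand": -1, "x": 0, "y": 0, "z": 0.9, "twist": 0}, {"hand": -1, "x": 0, "y": 0, "z": 0.9, "twist": 0}, {"hand": -1, "x": 0, "y": 0, "z": 0.7, "twist": 0}, {"hand": -1, "x": 0, "y": 0, "z": 0.4, "twist": 0}, {"hand": -1, "x": 0, "y": 0, "z": 0.2, "twist": 0}, {"hand": -1, "x": 0, "y": 0, "z": 0, "twist": 0}])

```text
t: 14.92
tcp_pos: [0.4587, -0.3021, 0.0506]
tcp_rot: [0.991, 0.132, -0.001, -0.002]
contact_force: [0.5, -1.0, 0.0]
opening: 0.0856
grasp_force: 0.0
```

carry_out(deltas=[{"hand": 1, "x": 0, "y": 0, "z": 0, "twist": 0}, {"hand": 1, "x": 0, "y": 0, "z": 0, "twist": 0}, {"hand": 1, "x": 0, "y": 0, "z": 0, "twist": 0}, {"hand": 1, "x": 0, "y": 0, "z": 0, "twist": 0}, {"hand": 1, "x": 0, "y": 0, "z": 0, "twist": 0}, {"hand": 1, "x": 0, "y": 0, "z": 0, "twist": 0}, {"hand": 1, "x": 0, "y": 0, "z": 0, "twist": 0}])

```text
t: 15.5
tcp_pos: [0.4609, -0.3053, 0.0555]
tcp_rot: [0.991, 0.131, 0.002, 0.002]
contact_force: [1.7, 0.0, 6.7]
opening: 0.0565
grasp_force: 43.4
```

carry_out(deltas=[{"hand": 1, "x": 0, "y": 0, "z": -0.3, "twist": 0}, {"hand": 1, "x": 0, "y": 0, "z": -0.6, "twist": 0}, {"hand": 1, "x": 0, "y": 0, "z": -0.9, "twist": 0}, {"hand": 1, "x": 0, "y": 0, "z": -0.9, "twist": 0}, {"hand": 1, "x": 0, "y": 0, "z": -0.9, "twist": 0}, {"hand": 1, "x": 0, "y": 0, "z": -0.7, "twist": 0}, {"hand": 1, "x": 0, "y": 0, "z": -0.5, "twist": 0}, {"hand": 1, "x": 0.3, "y": -0.25, "z": -0.2, "twist": 0}])

```text
t: 16.17
tcp_pos: [0.4682, -0.2936, 0.2581]
tcp_rot: [0.992, 0.13, 0.002, 0.003]
contact_force: [0.4, -1.2, -2.2]
opening: 0.0559
grasp_force: 43.4
```

carry_out(deltas=[{"hand": 1, "x": 0.6, "y": -0.5, "z": 0, "twist": 0}, {"hand": 1, "x": 0.75, "y": -0.63, "z": 0, "twist": 0}, {"hand": 1, "x": 0.75, "y": -0.63, "z": 0, "twist": 0}, {"hand": 1, "x": 0.75, "y": -0.63, "z": 0, "twist": 0}, {"hand": 1, "x": 0.75, "y": -0.63, "z": 0, "twist": 0}, {"hand": 1, "x": 0.6, "y": -0.5, "z": 0, "twist": 0}, {"hand": 1, "x": 0.3, "y": -0.25, "z": 0, "twist": 0}, {"hand": 1, "x": 0.1, "y": -0.1, "z": 0, "twist": 0}])

```text
t: 16.83
tcp_pos: [0.6061, -0.092, 0.2527]
tcp_rot: [0.991, 0.132, -0.0, -0.0]
contact_force: [0.3, -0.4, -2.3]
opening: 0.0567
grasp_force: 43.4
```

carry_out(deltas=[{"hand": 1, "x": 0, "y": 0, "z": 0, "twist": 0}, {"hand": 1, "x": 0, "y": 0, "z": 0, "twist": 0}, {"hand": 1, "x": 0, "y": 0, "z": 0, "twist": 0}])

```text
t: 17.08
tcp_pos: [0.6049, -0.0955, 0.2529]
tcp_rot: [0.991, 0.13, -0.0, 0.0]
contact_force: [0.2, 0.1, -2.0]
opening: 0.0565
grasp_force: 43.4
```

```bash
python3 - <<'E'
from h import *
im=manip.capture("side")
cv2.imwrite("pics/c2.png",cv2.resize(im[80:290,220:440,::-1],None,fx=2.8,fy=2.8,interpolation=cv2.INTER_CUBIC))
go(.6095,-.089,.1275)
E
```

```text
tcp [ 0.6049 -0.0955  0.2529] t 17.1333 tool units [ 0.154 -0.129  3.136]
```

View pics/c2.png

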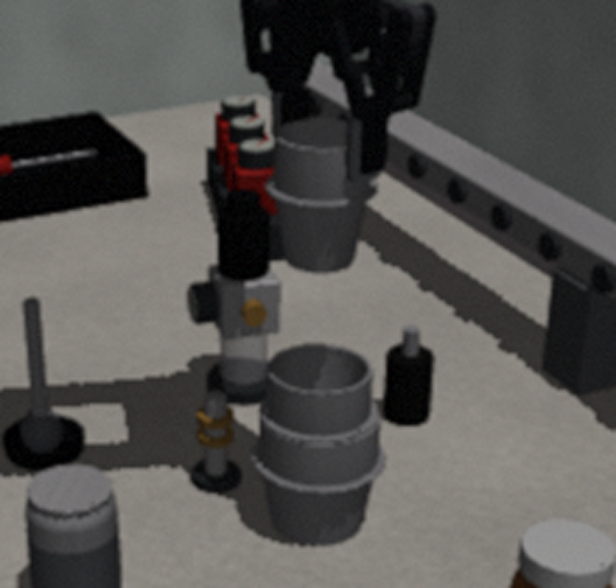

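The small beaker is held upright at (322,195) in the crop, above the medium mouth at (320,375). I'll correct about 7 mm sideways and lower it.

carry_out(deltas=[{"hand": 1, "x": 0.14, "y": -0.12, "z": 0.3, "twist": 0}, {"hand": 1, "x": 0, "y": 0, "z": 0.5, "twist": 0}, {"hand": 1, "x": 0, "y": 0, "z": 0.4, "twist": 0}, {"hand": 1, "x": 0, "y": 0, "z": 0.3, "twist": 0}, {"hand": 1, "x": 0, "y": 0, "z": 0.1, "twist": 0}, {"hand": 1, "x": 0, "y": 0, "z": 0, "twist": 0}, {"hand": 1, "x": 0, "y": 0, "z": 0, "twist": 0}])

```text
t: 17.72
tcp_pos: [0.61, -0.0882, 0.1891]
tcp_rot: [0.991, 0.131, 0.0, 0.0]
contact_force: [0.9, -0.1, -1.8]
opening: 0.0565
grasp_force: 43.4
```

carry_out(deltas=[{"hand": 1, "x": 0, "y": 0, "z": 0.25, "twist": 0}, {"hand": 1, "x": 0, "y": 0, "z": 0.3, "twist": 0}, {"hand": 1, "x": 0, "y": 0, "z": 0.3, "twist": 0}, {"hand": 1, "x": 0, "y": 0, "z": 0.25, "twist": 0}, {"hand": 1, "x": 0, "y": 0, "z": 0.15, "twist": 0}, {"hand": 1, "x": 0, "y": 0, "z": 0.1, "twist": 0}, {"hand": 1, "x": 0, "y": 0, "z": 0.05, "twist": 0}, {"hand": 1, "x": 0, "y": 0, "z": 0, "twist": 0}])

```text
t: 18.38
tcp_pos: [0.6096, -0.088, 0.1324]
tcp_rot: [0.991, 0.131, -0.0, -0.0]
contact_force: [0.8, 1.0, -2.3]
opening: 0.0563
grasp_force: 43.4
```

carry_out(deltas=[{"hand": 1, "x": 0, "y": 0, "z": 0.04, "twist": 0}, {"hand": 1, "x": 0, "y": 0, "z": 0.04, "twist": 0}, {"hand": 1, "x": 0, "y": 0, "z": 0, "twist": 0}])

```text
t: 18.63
tcp_pos: [0.61, -0.088, 0.1299]
tcp_rot: [0.991, 0.131, 0.0, 0.0]
contact_force: [-1.1, -0.5, -2.3]
opening: 0.0561
grasp_force: 43.4
```

carry_out(deltas=[{"hand": 1, "x": 0, "y": 0, "z": 0.04, "twist": 0}, {"hand": 1, "x": 0, "y": 0, "z": 0.03, "twist": 0}, {"hand": 1, "x": 0, "y": 0, "z": 0, "twist": 0}])

```text
t: 18.88
tcp_pos: [0.6102, -0.0881, 0.1276]
tcp_rot: [0.991, 0.131, 0.0, 0.0]
contact_force: [-0.8, 0.4, 1.3]
opening: 0.0564
grasp_force: 43.6
```

carry_out(deltas=[{"hand": 1, "x": 0, "y": 0, "z": 0.02, "twist": 0}, {"hand": 1, "x": 0, "y": 0, "z": 0, "twist": 0}, {"hand": 1, "x": 0, "y": 0, "z": 0, "twist": 0}])

```text
t: 19.13
tcp_pos: [0.6104, -0.0881, 0.1275]
tcp_rot: [0.991, 0.131, 0.001, 0.0]
contact_force: [-1.5, 1.2, 5.6]
opening: 0.0561
grasp_force: 43.9
```

carry_out(deltas=[{"hand": -1, "x": 0, "y": 0, "z": 0, "twist": 0}, {"hand": -1, "x": 0, "y": 0, "z": 0, "twist": 0}, {"hand": -1, "x": 0, "y": 0, "z": 0, "twist": 0}, {"hand": -1, "x": 0, "y": 0, "z": 0, "twist": 0}, {"hand": -1, "x": 0, "y": 0, "z": 0, "twist": 0}, {"hand": -1, "x": 0, "y": 0, "z": -0.3, "twist": 0}, {"hand": -1, "x": 0, "y": 0, "z": -0.7, "twist": 0}, {"hand": -1, "x": 0, "y": 0, "z": -0.9, "twist": 0}])

```text
t: 19.8
tcp_pos: [0.6077, -0.0874, 0.1999]
tcp_rot: [0.991, 0.131, -0.003, -0.001]
contact_force: [0.0, -0.6, 0.2]
opening: 0.0857
grasp_force: 0.0
```

carry_out(deltas=[{"hand": -1, "x": 0, "y": 0, "z": -0.9, "twist": 0}, {"hand": -1, "x": 0, "y": 0, "z": -0.3, "twist": 0}, {"hand": -1, "x": -0.4, "y": -0.8, "z": 0, "twist": 0}, {"hand": -1, "x": -0.45, "y": -0.9, "z": 0, "twist": 0}, {"hand": -1, "x": -0.45, "y": -0.9, "z": 0, "twist": 0}, {"hand": -1, "x": -0.45, "y": -0.9, "z": 0, "twist": 0}, {"hand": -1, "x": -0.35, "y": -0.7, "z": 0, "twist": 0}, {"hand": -1, "x": -0.2, "y": -0.4, "z": 0, "twist": 0}])

```text
t: 20.47
tcp_pos: [0.4711, 0.0678, 0.2505]
tcp_rot: [0.991, 0.132, 0.0, -0.0]
contact_force: [-0.7, -0.2, 0.0]
opening: 0.0855
grasp_force: 0.0
```

```bash
python3 - <<'E'
from h import *
for i in range(2):
    for c in("top","side"):
        im=manip.capture(c)
        print([(c,x["xy"],x["score"]) for x in manip.tip_of(c,"small_beaker")[:2]])
    fit("small_beaker",(.61,-.089),z=.072)
    fit("float",(.465,.072),cams=("side",),z=.005)
    fit("dish",(.465,.072),cams=("side",))
    fit("large_beaker",(.609,-.089))
cv2.imwrite("pics/n2.png",cv2.resize(im[100:310,190:410,::-1],None,fx=2.8,fy=2.8,interpolation=cv2.INTER_CUBIC))
# float stem axis by side image
r=[o for o in manip.outline_of("side","float") if abs(cen(o["region"])-[234,215]).max()<15]
if r:
    y,x=np.nonzero(r[0]["region"]); print([(int(k),x[y==k].mean().round(2)) for k in range(y.min(),y.max(),6)])
    print(proj("side",[[.465,.072,.125],[.465,.072,.07],[.465,.072,.005]]).round(1))
go(.465,.072,.24)
E
```

```text
[('top', [336.9, 192.1], 0.96)]
[]
small_beaker ['top'] [ 0.6089 -0.0886] res px [-0. -0.] area [(563, 600)]
small_beaker ['side'] [ 0.6231 -0.0587] res px [-0.  0.] area [(973, 1397)]
small_beaker ['top', 'side'] [ 0.6122 -0.0811] res px [-3.08 -1.34  0.29  6.22] area [(563, 599), (973, 1466)]
float ['side'] [0.4617 0.0639] res px [-0.01  0.04] area [(417, 396)]
dish ['side'] [0.4637 0.0725] res px [ 0. -0.] area [(332, 545)]
large_beaker ['side'] [ 0.5958 -0.1121] res px [-0. -0.] area [(1432, 2299)]
[]
[]
small_beaker ['top'] [ 0.6094 -0.089 ] res px [0. 0.] area [(584, 601)]
small_beaker ['side'] [ 0.6243 -0.058 ] res px [0.02 0.01] area [(986, 1395)]
small_beaker ['top', 'side'] [ 0.613  -0.0806] res px [-3.47 -1.4   0.18  6.37] area [(584, 600), (986, 1464)]
float ['side'] [0.4607 0.0622] res px [-0.03 -0.1 ] area [(453, 393)]
dish ['side'] [0.4644 0.0714] res px [ 0.01 -0.  ] area [(322, 545)]
large_beaker ['top'] [ 0.5941 -0.0805] res px [-0.    0.01] area [(212, 949)]
large_beaker ['side'] [ 0.5963 -0.111 ] res px [-0. -0.] area [(1386, 2297)]
large_beaker ['top', 'side'] [ 0.5993 -0.0937] res px [ 5.08 -2.01 -2.87 -5.01] area [(212, 951), (1386, 2220)]
[(187, np.float64(231.0)), (193, np.float64(231.5)), (199, np.float64(232.5)), (205, np.float64(232.5)), (211, np.float64(233.5)), (217, np.float64(233.5)), (223, np.float64(234.0)), (229, np.float64(234.5)), (235, np.float64(235.0))]
[[231.5 187.1]
 [233.6 211.6]
 [235.8 239. ]]
tcp [0.4731 0.0658 0.2501] t 21.5167 tool units [-0.156 -0.202  0.253]
```

View pics/n2.png

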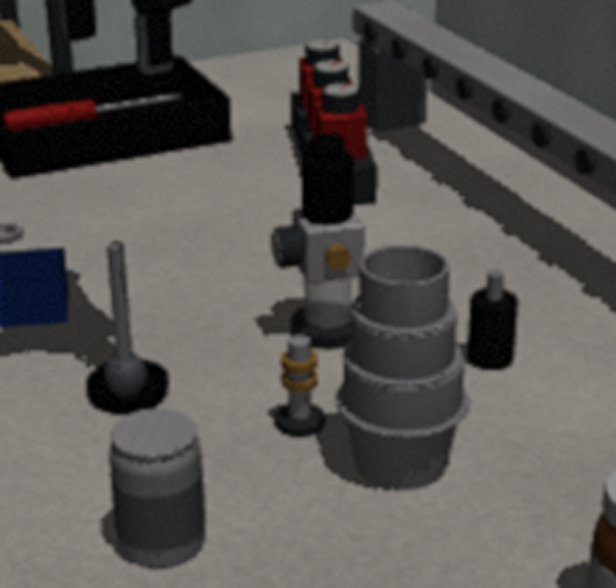

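The set is nested: the small flange sits on the medium rim at about (404,318) in the crop, and the stack is upright. The float stem projects within about 1 mm of (0.4645, 0.0715). I'll take it near the top of the stem.

carry_out(deltas=[{"hand": -1, "x": -0.17, "y": -0.19, "z": 0.4, "twist": 0}, {"hand": -1, "x": 0, "y": 0, "z": 0.8, "twist": 0}, {"hand": -1, "x": 0, "y": 0, "z": 0.8, "twist": 0}, {"hand": -1, "x": 0, "y": 0, "z": 0.8, "twist": 0}, {"hand": -1, "x": 0, "y": 0, "z": 0.7, "twist": 0}, {"hand": -1, "x": 0, "y": 0, "z": 0.5, "twist": 0}, {"hand": -1, "x": 0, "y": 0, "z": 0, "twist": 0}, {"hand": -1, "x": 0, "y": 0, "z": 0, "twist": 0}])

```text
t: 22.18
tcp_pos: [0.4638, 0.0714, 0.0893]
tcp_rot: [0.991, 0.131, -0.001, -0.0]
contact_force: [0.8, -0.3, 1.0]
opening: 0.0854
grasp_force: 0.0
```

```bash
python3 - <<'E'
from h import *
go(.4645,.0715,.09)
E
```

```text
tcp [0.4638 0.0714 0.0893] t 22.1833 tool units [ 0.019  0.003 -0.018]
```

carry_out(deltas=[{"hand": 0, "x": 0.02, "y": 0, "z": 0, "twist": 0}, {"hand": 0.2, "x": 0, "y": 0, "z": 0, "twist": 0}, {"hand": 0.4, "x": 0, "y": 0, "z": 0, "twist": 0}, {"hand": 0.5, "x": 0, "y": 0, "z": 0, "twist": 0}, {"hand": 0.55, "x": 0, "y": 0, "z": 0, "twist": 0}, {"hand": 0.6, "x": 0, "y": 0, "z": 0, "twist": 0}, {"hand": 0.65, "x": 0, "y": 0, "z": 0, "twist": 0}, {"hand": 0.7, "x": 0, "y": 0, "z": 0, "twist": 0}], squeeze=25)

```text
t: 22.85
tcp_pos: [0.4654, 0.0716, 0.0902]
tcp_rot: [0.991, 0.131, 0.0, -0.0]
contact_force: [0.6, -0.5, -0.4]
opening: 0.0129
grasp_force: 0.0
```

carry_out(deltas=[{"hand": 0.75, "x": 0, "y": 0, "z": 0, "twist": 0}, {"hand": 0.8, "x": 0, "y": 0, "z": 0, "twist": 0}, {"hand": 0.9, "x": 0, "y": 0, "z": 0, "twist": 0}, {"hand": 1, "x": 0, "y": 0, "z": 0, "twist": 0}, {"hand": 1, "x": 0, "y": 0, "z": 0, "twist": 0}, {"hand": 1, "x": 0, "y": 0, "z": 0, "twist": 0}, {"hand": 1, "x": 0, "y": 0, "z": 0, "twist": 0}, {"hand": 1, "x": 0, "y": 0, "z": 0, "twist": 0}], squeeze=25)

```text
t: 23.52
tcp_pos: [0.4654, 0.0717, 0.0902]
tcp_rot: [0.991, 0.131, 0.0, -0.0]
contact_force: [-0.7, 0.5, 2.2]
opening: 0.0114
grasp_force: 24.4
```

carry_out(deltas=[{"hand": 1, "x": 0, "y": 0, "z": -0.2, "twist": 0}, {"hand": 1, "x": 0, "y": 0, "z": -0.5, "twist": 0}, {"hand": 1, "x": 0, "y": 0, "z": -0.8, "twist": 0}, {"hand": 1, "x": 0, "y": 0, "z": -0.8, "twist": 0}, {"hand": 1, "x": 0, "y": 0, "z": -0.8, "twist": 0}, {"hand": 1, "x": 0, "y": 0, "z": -0.8, "twist": 0}, {"hand": 1, "x": 0, "y": 0, "z": -0.6, "twist": 0}, {"hand": 1, "x": 0, "y": 0, "z": -0.4, "twist": 0}], squeeze=35)

```text
t: 24.18
tcp_pos: [0.4662, 0.0713, 0.2901]
tcp_rot: [0.991, 0.131, 0.002, 0.001]
contact_force: [0.4, -0.2, -0.6]
opening: 0.0111
grasp_force: 34.1
```

carry_out(deltas=[{"hand": 1, "x": 0.1, "y": 0.2, "z": 0, "twist": 0}, {"hand": 1, "x": 0.25, "y": 0.5, "z": 0, "twist": 0}, {"hand": 1, "x": 0.35, "y": 0.7, "z": 0, "twist": 0}, {"hand": 1, "x": 0.4, "y": 0.8, "z": 0, "twist": 0}, {"hand": 1, "x": 0.4, "y": 0.8, "z": 0, "twist": 0}, {"hand": 1, "x": 0.35, "y": 0.7, "z": 0, "twist": 0}, {"hand": 1, "x": 0.3, "y": 0.6, "z": 0, "twist": 0}, {"hand": 1, "x": 0.2, "y": 0.4, "z": 0, "twist": 0}])

```text
t: 24.85
tcp_pos: [0.6057, -0.0885, 0.2833]
tcp_rot: [0.992, 0.13, -0.002, 0.0]
contact_force: [-0.6, -0.0, -0.5]
opening: 0.011
grasp_force: 34.2
```

carry_out(deltas=[{"hand": 1, "x": 0.07, "y": 0.1, "z": 0, "twist": 0}, {"hand": 1, "x": 0, "y": 0, "z": 0, "twist": 0}, {"hand": 1, "x": 0, "y": 0, "z": 0, "twist": 0}, {"hand": 1, "x": 0, "y": 0, "z": 0, "twist": 0}])

```text
t: 25.18
tcp_pos: [0.6081, -0.0879, 0.2855]
tcp_rot: [0.991, 0.131, -0.0, -0.0]
contact_force: [0.4, 0.4, -0.8]
opening: 0.0111
grasp_force: 34.2
```

```bash
python3 - <<'E'
from h import *
im=manip.capture("side")
cv2.imwrite("pics/c3.png",cv2.resize(im[60:290,220:440,::-1],None,fx=2.6,fy=2.6,interpolation=cv2.INTER_CUBIC))
go(.609,-.089,.1612)
o=manip.get_obs();p=o["tcp_pos"];print(o["opening"],((proj("side",[[p[0],p[1],p[2]-.0852],[p[0],p[1],p[2]-.02]])-[220,60])*2.6).round())
E
```

```text
tcp [ 0.6081 -0.0878  0.286 ] t 25.2333 tool units [0.014 0.035 3.119]
0.010711175881490897 [[299. 282.]
 [301. 188.]]
```

View pics/c3.png

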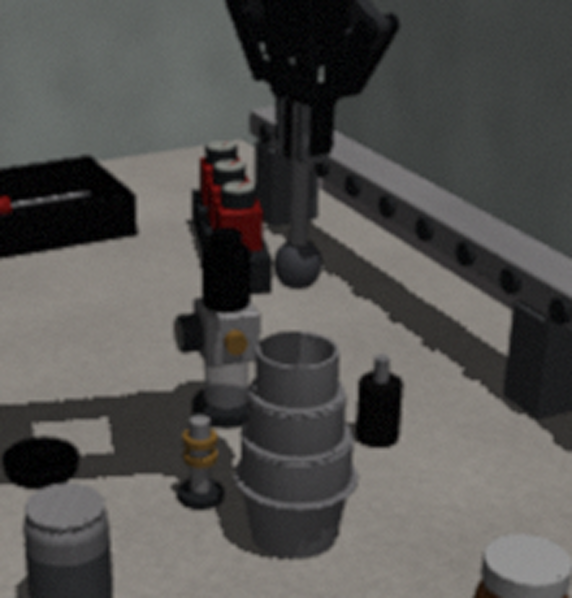

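The float hangs plumb with its ball at (299,264) in the crop, above the small mouth at (299,350). I'll lower it slowly and feel for the floor.

carry_out(deltas=[{"hand": 1, "x": 0.01, "y": 0.03, "z": 0.3, "twist": 0}, {"hand": 1, "x": 0, "y": 0, "z": 0.4, "twist": 0}, {"hand": 1, "x": 0, "y": 0, "z": 0.4, "twist": 0}, {"hand": 1, "x": 0, "y": 0, "z": 0.4, "twist": 0}, {"hand": 1, "x": 0, "y": 0, "z": 0.3, "twist": 0}, {"hand": 1, "x": 0, "y": 0, "z": 0.3, "twist": 0}, {"hand": 1, "x": 0, "y": 0, "z": 0.2, "twist": 0}, {"hand": 1, "x": 0, "y": 0, "z": 0.1, "twist": 0}])

```text
t: 25.9
tcp_pos: [0.6088, -0.0894, 0.1884]
tcp_rot: [0.991, 0.131, -0.001, -0.0]
contact_force: [-0.1, -0.2, -0.5]
opening: 0.011
grasp_force: 34.2
```

carry_out(deltas=[{"hand": 1, "x": 0, "y": 0, "z": 0.15, "twist": 0}, {"hand": 1, "x": 0, "y": 0, "z": 0.15, "twist": 0}, {"hand": 1, "x": 0, "y": 0, "z": 0.1, "twist": 0}, {"hand": 1, "x": 0, "y": 0, "z": 0.05, "twist": 0}, {"hand": 1, "x": 0, "y": 0, "z": 0, "twist": 0}, {"hand": 1, "x": 0, "y": 0, "z": 0, "twist": 0}])

```text
t: 26.4
tcp_pos: [0.6096, -0.0898, 0.1724]
tcp_rot: [0.991, 0.131, 0.0, 0.0]
contact_force: [-0.2, 0.9, 0.0]
opening: 0.0109
grasp_force: 34.2
```

carry_out(deltas=[{"hand": 1, "x": 0, "y": 0, "z": 0.06, "twist": 0}, {"hand": 1, "x": 0, "y": 0, "z": 0.06, "twist": 0}, {"hand": 1, "x": 0, "y": 0, "z": 0.05, "twist": 0}, {"hand": 1, "x": 0, "y": 0, "z": 0.03, "twist": 0}, {"hand": 1, "x": 0, "y": 0, "z": 0, "twist": 0}, {"hand": 1, "x": 0, "y": 0, "z": 0, "twist": 0}])

```text
t: 26.9
tcp_pos: [0.6094, -0.0897, 0.1639]
tcp_rot: [0.991, 0.131, -0.0, -0.0]
contact_force: [-0.2, 1.1, -0.7]
opening: 0.011
grasp_force: 34.2
```

carry_out(deltas=[{"hand": 1, "x": 0, "y": 0, "z": 0.02, "twist": 0}, {"hand": 1, "x": 0, "y": 0, "z": 0.01, "twist": 0}, {"hand": 1, "x": 0, "y": 0, "z": 0, "twist": 0}])

```text
t: 27.15
tcp_pos: [0.6094, -0.0897, 0.1629]
tcp_rot: [0.991, 0.131, -0.0, -0.0]
contact_force: [-0.4, -0.7, -0.3]
opening: 0.0113
grasp_force: 34.2
```

carry_out(deltas=[{"hand": 1, "x": 0, "y": 0, "z": 0.02, "twist": 0}, {"hand": 1, "x": 0, "y": 0, "z": 0, "twist": 0}, {"hand": 1, "x": 0, "y": 0, "z": 0, "twist": 0}])

```text
t: 27.4
tcp_pos: [0.6094, -0.0897, 0.162]
tcp_rot: [0.991, 0.131, -0.0, -0.0]
contact_force: [-0.0, 0.2, -1.9]
opening: 0.011
grasp_force: 34.2
```

carry_out(deltas=[{"hand": 1, "x": 0, "y": 0, "z": 0.02, "twist": 0}, {"hand": 1, "x": 0, "y": 0, "z": 0, "twist": 0}, {"hand": 1, "x": 0, "y": 0, "z": 0, "twist": 0}])

```text
t: 27.65
tcp_pos: [0.6094, -0.0897, 0.1613]
tcp_rot: [0.991, 0.131, -0.0, -0.0]
contact_force: [0.8, 1.0, -0.8]
opening: 0.0107
grasp_force: 34.2
```

carry_out(deltas=[{"hand": 1, "x": 0, "y": 0, "z": 0.015, "twist": 0}, {"hand": 1, "x": 0, "y": 0, "z": 0, "twist": 0}, {"hand": 1, "x": 0, "y": 0, "z": 0, "twist": 0}])

```text
t: 27.9
tcp_pos: [0.6096, -0.0897, 0.1612]
tcp_rot: [0.991, 0.131, 0.0, 0.0]
contact_force: [-1.1, 0.4, 2.5]
opening: 0.0107
grasp_force: 34.4
```

Floor contact came at TCP z = 0.1612, exactly as computed. I'll open a little and lift straight up.

carry_out(deltas=[{"hand": 0.5, "x": 0, "y": 0, "z": 0, "twist": 0}, {"hand": 0.3, "x": 0, "y": 0, "z": 0, "twist": 0}, {"hand": 0.1, "x": 0, "y": 0, "z": 0, "twist": 0}, {"hand": 0, "x": 0, "y": 0, "z": 0, "twist": 0}, {"hand": 0, "x": 0, "y": 0, "z": 0, "twist": 0}, {"hand": 0, "x": 0, "y": 0, "z": -0.2, "twist": 0}, {"hand": 0, "x": 0, "y": 0, "z": -0.5, "twist": 0}, {"hand": 0, "x": 0, "y": 0, "z": -0.8, "twist": 0}])

```text
t: 28.57
tcp_pos: [0.6073, -0.0892, 0.2176]
tcp_rot: [0.991, 0.131, -0.004, -0.001]
contact_force: [0.9, 0.1, 0.6]
opening: 0.0429
grasp_force: 0.0
```

carry_out(deltas=[{"hand": 0, "x": 0, "y": 0, "z": -0.9, "twist": 0}, {"hand": 0, "x": 0, "y": 0, "z": -0.5, "twist": 0}, {"hand": 0, "x": -0.6, "y": 0.2, "z": 0, "twist": 0}, {"hand": 0, "x": -0.9, "y": 0.2, "z": 0, "twist": 0}, {"hand": 0, "x": -0.9, "y": 0.2, "z": 0, "twist": 0}, {"hand": 0, "x": -0.5, "y": 0.1, "z": 0, "twist": 0}, {"hand": 0, "x": 0, "y": 0, "z": 0, "twist": 0}, {"hand": 0, "x": 0, "y": 0, "z": 0, "twist": 0}])

```text
t: 29.23
tcp_pos: [0.5043, -0.1474, 0.2777]
tcp_rot: [0.991, 0.13, 0.001, 0.0]
contact_force: [0.3, 0.7, 0.3]
opening: 0.0426
grasp_force: 0.0
```

```bash
python3 - <<'E'
from h import *
a=manip.capture("side");b=manip.capture("top")
A=cv2.resize(a[110:310,220:420],None,fx=2.5,fy=2.5,interpolation=cv2.INTER_CUBIC)[:, :400]
B=cv2.resize(b[140:240,280:380],None,fx=4,fy=4,interpolation=cv2.INTER_CUBIC)
B=np.vstack([B,np.zeros((100,400,3),np.uint8)])
cv2.imwrite("pics/f.png",np.hstack([A,B])[:,:,::-1])
go(.609,-.089,.16)
E
```

```text
tcp [ 0.5052 -0.1468  0.2773] t 29.3333 tool units [ 2.879 -0.722  2.935]
```

View pics/f.png

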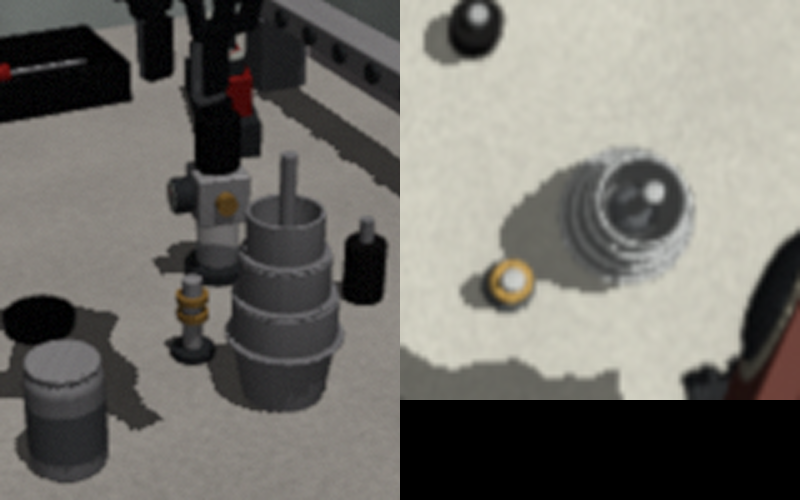

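The float stands upright in the small beaker: its stem is at (288,190) in the side crop and centred in the top view. All three beakers are nested straight and the gripper is clear, so I'm handing in.

```bash
python3 -c "
from rig import manip
print(manip.sign_off())"
```

```text
the job is handed in; nothing more can be done
None
```

I nested the medium beaker in the large one and the small in the medium, each seated home, stood the float ball-end down in the small beaker, and handed the job in at about 29 s; sign-off gave no verdict.

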